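# Load the ink cartridge under the coder's hold-down arm

### The arm

A 7-joint arm with a two-finger parallel gripper is mounted at the origin on the work surface. World frame = base frame: x ahead of the robot, y to its left, z up, the work surface at z = 0. Lengths are in mm, angles in rad, forces in N, time in s.
With the tool pointing down it reaches from about 400 to 875 mm from the base axis. Payload 4.4 kg.
Tool frame: the origin (TCP) lies at the very end of the fingers, on their centre line; the grasp point (between the pads) lies 19 mm behind it; y points along the fingers, z is the direction in which the jaws open and shut, and the axes are right-handed (so a half turn about y gives the same grasp; the last joint's range is limited). The gripper opens to 85 mm and grips with 20 to 120 N. Pads are 22 mm wide; open, the fingers measure 114 mm over their backs; the gripper's body (76 mm by 85 mm) begins 54 mm behind the grasp point. The pads swing forward as they close: fully open they stand 13 mm farther back than shut.
Start: joints at [-1.32, 0.628, 0.038, 1.517, -0.027, 0.996, -0.02], TCP at [202.469, 617.676, 231.313] pointing down, gripper open.
Joint ranges: [-3.06, 3.06], [-0.37, 2.12], [-1.25, 1.32], [0.18, 2.47], [-1.1, 4.24], [0.23, 1.98], [-2.94, 2.94]. Speed limits (rad/s): [2.57, 2.57, 3.14, 3.14, 3.14, 3.14, 3.14].

### API

Orientations are given as [roll, pitch, yaw] about the fixed x, y, z axes, in that order (R = Rz(yaw) Ry(pitch) Rx(roll)).
In Python, from cell import read_state, get_image, finish_job gives the robot as it stands. The module is installed in compiled form; this text tells all that it offers.
- The arm moves only by the tool servo_tool, never from a script. Its argument "increments" is a list of rows, each an object of numbers: "dx", "dy", "dz": the shift along the world's x, y, z in cm; "ax", "ay", "az": the turn, a rotation vector about the world's x, y, z in rad; "claw": the closure, from -1 (fully open) to 1 (shut). A call has 1 to 8 rows; each row is the pose to reach, as a shift and turn from the pose commanded when the call began; what a row does not reach only later rows make up. A row lasts 1/12 s, in which the tool goes at most 41.7 mm and 7.16 degrees, less where a joint would pass 70% of its speed; a pose out of reach is approached as far as the arm can. A call with a gripper value outside its range is refused whole. The fingers move at their own pace and stop on an object; the grip force is fixed at half the most. Time passes only in rows, so rows that repeat a pose let the fingers close. It gives the time, the measured TCP pose, the force and the opening at its end, in the units of the state.
- read_state(): the state, without advancing time (a new reading comes with each control period).
- get_image(name): name is "scene" or "top"; returns a dict with "color" (400x640x3 uint8, red, green, blue), "fov_y" (degrees; the focal length in pixels is half the picture's height over the tangent of half this angle, whatever the lens; pixels are square), "cx", "cy" (the principal point, pixels), "k1" (the pictures are not rectified: a ray, as slopes to the right and down, at radius r is drawn at 1 + k1 r^2 times it, then the intrinsics apply), "R" (3x3) and "t" (3): a world point X has camera coordinates R X + t. Camera axes: x right, y down, z forward; pixel columns grow to the right and rows downward; lengths in mm; the calibration is good to about 2 mm. A picture is of the moment at which its call begins. There is no depth.
- finish_job(): hands the job in, once; it reports no verdict.
The state is a dict: "clock": time; "qpos": joint angles; "qd": joint speeds; "tau": joint torques, N m; "eef_pos": TCP position; "tool_rot": TCP orientation; "force": force on the tool from outside, world axes, zero at the start; "torque": the same for the moment, N m; "width": finger opening in mm.
Only numpy, scipy, OpenCV 4.12 (cv2) and the standard library are available. Lean on these libraries where they do the work, as an engineer would, in place of code of your own. Each camera call takes 0.05 s, during which the arm holds its last target.

### The job

Load the fresh ink cartridge (green bands) into the carton coder's dock: lay it flat on the bed with its sloped nose towards the print head, use the nose to push up the sprung red hold-down arm and slide on beneath it, until it has gently pressed in the sprung copper contact plate by 2 or 3 millimetres. Feel for the plate, which is set at a different depth each time, and never ram it; then let go, so that the arm's roller bears down on the cartridge and keeps it on the plate. Leave the spent cartridge (orange bands), the label roll and the brush where they are.

Things in the scene. Friction and masses are not known exactly. Their poses are not given: they have to be found in the camera images.
- cartridge: fresh ink cartridge, black with GREEN bands (the top one on its rear half): block 120 long (own x) x 36 wide x 44 tall mm, 0.3 to 0.42 kg. Origin: centre of its underside; +x to the nose. Top flat from x = -60 to +30 mm, then a ramp down to the nose face at x = +60, 28 mm tall. Starts flat on the bench. Grip across its width at about x = -42, upper half, to clear the hold-down arm.
- nose (a point): middle of the cartridge's front (nose) face, at x = +60, z = 12.5 mm in the cartridge's frame; this face presses the contact plate.
- spent: spent cartridge, same shape but with ORANGE bands; a bystander. It and the fresh one lie side by side, either may be on either side.
- dock: fixed coder dock; origin at its underside on the bench, +x is the direction of insertion, z up. Dark steel bed 12 mm above the bench, x = -110 to +180 mm. Two blue guides 8 mm high leave a channel 40 mm wide centred on y = 0, x = -60 to +60, flared to about 60 mm at the mouth, x = -92. A loaded cartridge points along +x, nose between x = +63 and +88.
- head: grey print head at the dock's rear, same origin and axes; front face at x = +110 mm. In front of it a copper contact plate 34 x 17 mm, 4 to 21 mm above the bed, NOT measured: when free it faces the mouth anywhere from x = +62 to +82. Sprung: yields from 1.5 N, then 1.5 N per mm. Well seated when pressed in about 1 to 4 mm (3 to 7 N); damaged above 10 N (5.7 mm).
- hold_arm: red sprung hold-down arm; origin on its level hinge pin at x = +115, z = 70 mm in the dock's frame; reaches 95 mm towards the mouth; turns about its own +y as the roller rises, by up to 50 mm. Its roller presses a loaded cartridge with about 5.5 N. Pushing the ramp under it takes about 3 N besides friction; then the cartridge drags steadily (4 to 6 N, more if the hand also presses down) until the plate adds to it.
- roller_axis (a point): axis of the black free-turning roller (18 mm diameter, 26 wide) at the arm's tip; at rest at x = +20, z = 55 mm in the dock's frame, its lowest point 34 mm above the bed (the ramp meets it); on a loaded cartridge 10 mm higher.
- label_roll: white roll of labels, 90 mm diameter x 55 mm tall, standing on its flat face; origin at the centre of its underside; a bystander.
- brush: hand brush with a wooden handle lying on the bench, about 200 mm long; a bystander.
Mind the look-alikes: they are no part of the job. What is shaped like the cartridge but blue, turquoise or yellow is not meant.

How it is judged:
By the outcome, as a careful person would: the job done as asked, in the order asked, and still so for the second after the job is handed in, with the robot touching nothing.
It also fails if it takes over 64 s, if anything falls off the work surface, if the arm or the gripper's body presses on something with over 40 N, if the wrist force passes 120 N, or if a joint passes its speed limit or range.

## Working session

There is one attempt and no reset: what is moved stays moved. The work goes in short steps, Python scripts to look and compute and a tool call to move; the robot and the scene stay as the last step left them, time stands still between calls to the robot, and variables do not carry over. Pictures are saved under pics/ and viewed, and the job is handed in when it is done.

Besides the shell and the picture viewer there is one more tool, called after "Emit:" as name([rows], argument=value, ...), one row to a line, values as JSON. servo_tool: Moves the arm, as the interface text tells. Its arguments: {"type":"object","properties":{"increments":{"type":"array","items":{"type":"object","properties":{"dx":{"type":"number"},"dy":{"type":"number"},"dz":{"type":"number"},"ax":{"type":"number"},"ay":{"type":"number"},"az":{"type":"number"},"claw":{"type":"number"}}}}},"required":["increments"]}

```bash
mkdir -p pics
cat > h.py <<'E'
import numpy as np, cv2
from cell import read_state, get_image
def grab(n,tag):
    d=get_image(n); cv2.imwrite(f'pics/{tag}.png',d['color'][:,:,::-1]); np.save(f'pics/{tag}.npy',d,allow_pickle=True); return d
def load(tag): return np.load(f'pics/{tag}.npy',allow_pickle=True).item()
def K(d):
    f=200/np.tan(np.radians(d['fov_y'])/2); return np.array([[f,0,d['cx']],[0,f,d['cy']],[0,0,1]])
def cast(d,px,z):
    p=cv2.undistortPoints(np.array(px,float).reshape(-1,1,2),K(d),np.array([d['k1'],0,0,0,0.]))[:,0]
    R=np.array(d['R']);t=np.array(d['t']); C=-R.T@t
    D=np.c_[p,np.ones(len(p))]@R
    return C+D*((z-C[2])/D[:,2])[:,None]
def proj(d,X):
    return cv2.projectPoints(np.array(X,float).reshape(-1,1,3),cv2.Rodrigues(np.array(d['R']))[0],np.array(d['t'],float),K(d),np.array([d['k1'],0,0,0,0.]))[0][:,0]
E
python3 - <<'E'
from h import *
for n in('scene','top'):
    d=grab(n,n+'0'); print(n,d['fov_y'],d['cx'],d['cy'],d['k1'],(-np.array(d['R']).T@d['t']).round())
s=read_state(); print(s)
E
```

```text
scene 52.58639064536119 317.85234323753195 199.00410804014243 -0.055187235882926025 [1080. -499.  826.]
top 50.26204628066653 318.5262280665273 201.62342059350425 -0.1074916148502904 [ 502.  -31. 1116.]
{'clock': 0.1, 'qpos': array([-1.31978911,  0.62927206,  0.03842912,  1.51826084, -0.02699227,
        0.99629749, -0.02000831]), 'qd': array([ 1.12268133e-04, -1.01583021e-03,  2.75833165e-04, -2.11567461e-03,
       -8.83777653e-05,  2.69245450e-03,  1.28540258e-03]), 'tau': array([ 2.47608776e-03, -5.64539051e+01,  1.23028535e+00, -1.93975085e+01,
        1.12722165e-02,  5.40703477e-03, -2.98176566e-06]), 'eef_pos': array([202.28786545, 617.13450021, 230.4711054 ]), 'tool_rot': array([-1.57251651e+00, -1.55063251e-05, -3.16798487e-01]), 'force': array([-0.38467309,  0.09181491, -0.85320089]), 'torque': array([0.00044189, 0.0222608 , 0.04401206]), 'width': 85.42117587557607}
```

View pics/scene0.png

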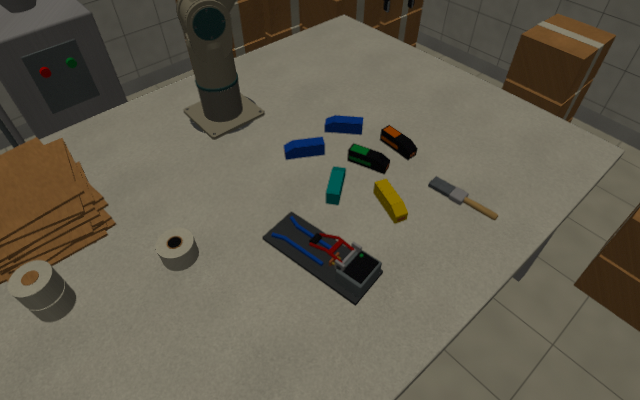

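View pics/top0.png

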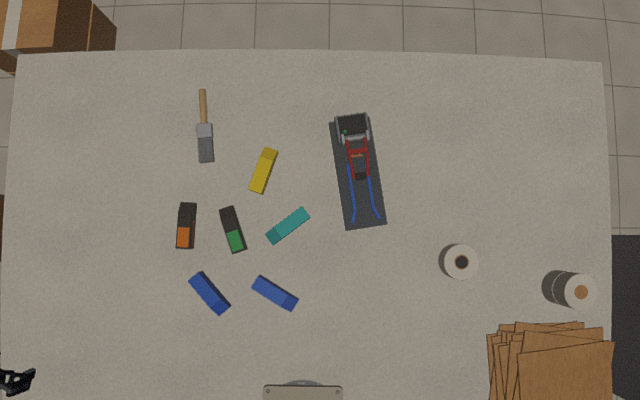

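Candidates: fresh at top view (232,229), with a green band on its rear; spent at (186,226), orange. Blue (209,293) and (275,293), turquoise (288,225) and yellow (263,170) are look-alikes. The green-banded black block fits, so I'll confirm it enlarged and measure.

Run:
```python
from h import *
d=load('top0'); im=d['color'][:,:,::-1]
a=cv2.resize(im[190:260,165:265],None,fx=6,fy=6,interpolation=cv2.INTER_CUBIC)
b=cv2.resize(im[105:240,310:400],None,fx=4,fy=4,interpolation=cv2.INTER_CUBIC)
cv2.imwrite('pics/c1.png',a);cv2.imwrite('pics/c2.png',b)
s=load('scene0')['color'][:,:,::-1]
cv2.imwrite('pics/c3.png',cv2.resize(s[205:305,255:390],None,fx=5.5,fy=5.5,interpolation=cv2.INTER_CUBIC))
hsv=cv2.cvtColor(d['color'],cv2.COLOR_RGB2HSV)
g=((hsv[...,0]>45)&(hsv[...,0]<75)&(hsv[...,1]>120)&(hsv[...,2]>50)).astype(np.uint8); g[:,260:]=0
c=max(cv2.findContours(g,0,1)[0],key=cv2.contourArea); r=cv2.minAreaRect(c); print('green',r); bx=cv2.boxPoints(r); print(bx, cast(d,bx,44).round(1))
sub=hsv[195:262,205:255]; k=((sub[...,2]<60)|(g[195:262,205:255]>0)).astype(np.uint8)
c=max(cv2.findContours(k,0,1)[0],key=cv2.contourArea)+[205,195]; r=cv2.minAreaRect(c); bx=cv2.boxPoints(r); print('whole',r,bx,cast(d,bx,44).round(1))
```

```text
green ((234.30001831054688, 240.40003967285156), (19.28989028930664, 10.435514450073242), 71.56504821777344)
[[226.30002 232.90004]
 [236.20001 229.60005]
 [242.30002 247.90004]
 [232.40002 251.20003]] [[494.8 196.7  44. ]
 [503.5 171.7  44. ]
 [457.9 155.3  44. ]
 [449.2 180.1  44. ]]
whole ((232.1999969482422, 229.10000610351562), (45.2205696105957, 15.495159149169922), 71.56504821777344) [[217.7     210.1    ]
 [232.40001 205.20001]
 [246.7     248.1    ]
 [231.99998 253.     ]] [[552.  220.1  44. ]
 [564.9 183.   44. ]
 [457.6 144.1  44. ]
 [444.7 181.   44. ]]
```

View pics/c1.png

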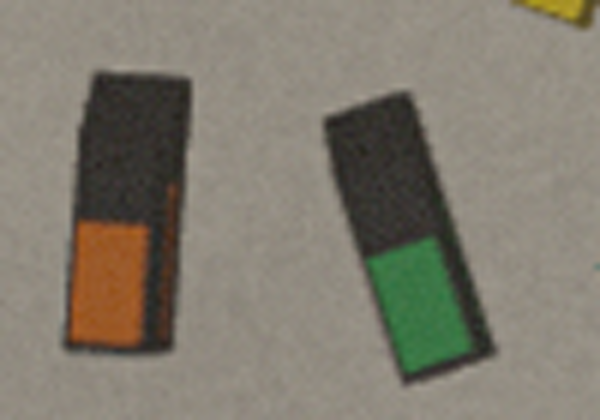

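View pics/c2.png

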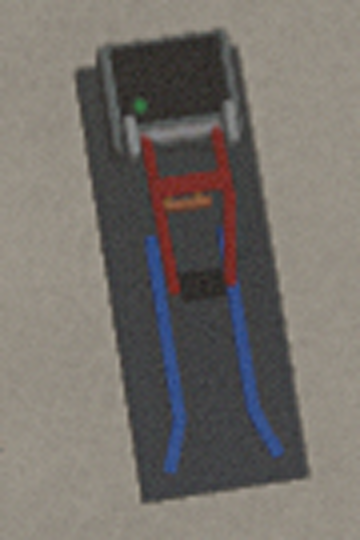

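View pics/c3.png

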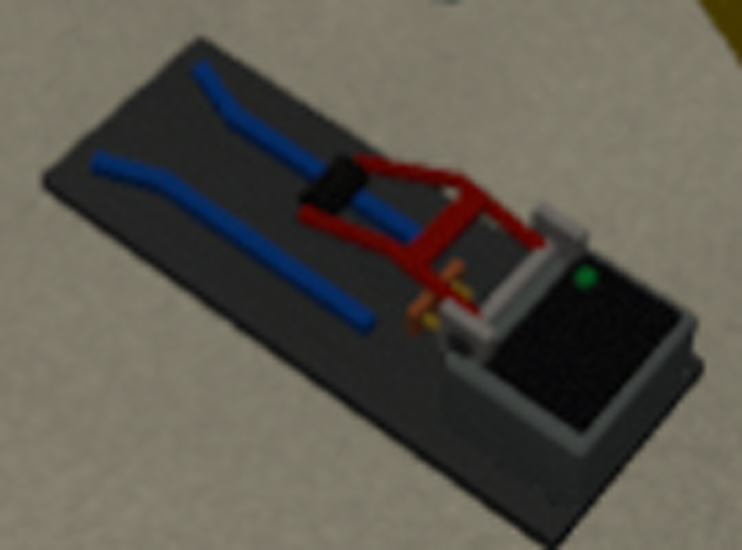

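The crop at (232,229) shows the black block with a green band on its rear half; its nose points up and slightly left in the image. The dock mouth is at the bottom, around (366,227), and the plate is visible at about (357,155). I'll refine these with upscaled masks.

```bash
cat > m.py <<'E'
from h import *
F=6
def up(d,x0,y0,x1,y1): return cv2.resize(d['color'][y0:y1,x0:x1],None,fx=F,fy=F,interpolation=cv2.INTER_CUBIC)
def topx(c,x0,y0): return (np.asarray(c,float).reshape(-1,2)+.5)/F-.5+[x0,y0]
def rect(p):
    r=cv2.minAreaRect(p[:,:2].astype(np.float32)); bx=cv2.boxPoints(r); e=[bx[1]-bx[0],bx[2]-bx[1]]; e.sort(key=np.linalg.norm)
    u=e[1]/np.linalg.norm(e[1]); u=u*np.sign(u[0]); return r[0],[np.linalg.norm(v).round(1) for v in e],np.arctan2(u[1],u[0]).round(4)
E
python3 - <<'E'
from m import *
for tag,win,name in(('top0',(205,195,260,262),'green'),('scene0',(335,135,400,180),'green')):
    d=load(tag); u=up(d,*win); hsv=cv2.cvtColor(u,cv2.COLOR_RGB2HSV)
    g=((hsv[...,0]>40)&(hsv[...,0]<80)&(hsv[...,1]>100)&(hsv[...,2]>70)).astype(np.uint8)
    c=max(cv2.findContours(g,0,1)[0],key=cv2.contourArea)
    print(tag,rect(cast(d,topx(c,*win[:2]),44)))
d=load('top0'); win=(310,105,400,240); u=up(d,*win); hsv=cv2.cvtColor(u,cv2.COLOR_RGB2HSV)
b=((hsv[...,0]>100)&(hsv[...,0]<130)&(hsv[...,1]>120)&(hsv[...,2]>60)).astype(np.uint8)
n,l,s,c=cv2.connectedComponentsWithStats(b)
for i in range(1,n):
    if s[i,4]<200: continue
    ys,xs=np.where(l==i); p=cast(d,topx(np.c_[xs,ys],310,105),20)
    q=p[(p[:,0]>p[:,0].min()+45)]; v=cv2.fitLine(q[:,:2].astype(np.float32),cv2.DIST_HUBER,0,.01,.01).ravel()
    print('blue',s[i],p.min(0),p.max(0),v, np.arctan2(v[1],v[0]))
# bed whole dark: value<
k=(hsv[...,2]<95).astype(np.uint8); k=cv2.morphologyEx(k,cv2.MORPH_CLOSE,np.ones((9,9)))
c=max(cv2.findContours(k,0,1)[0],key=cv2.contourArea); P=cast(d,topx(c,310,105),12)
ap=cv2.approxPolyDP(c,20,True); print(cast(d,topx(ap,310,105),12).round(1))
print(rect(P))
E
```

```text
top0 ((476.30413818359375, 175.56500244140625), [np.float32(30.2), np.float32(50.7)], np.float32(0.3433))
scene0 ((474.8929748535156, 177.18797302246094), [np.float32(29.6), np.float32(48.6)], np.float32(0.3372))
blue [ 218  354   60  355 6292] [ 525.77158516 -130.81144223   20.        ] [ 678.64891969 -104.47877931   20.        ] [ 9.8617643e-01  1.6569869e-01  6.2405963e+02 -1.1656429e+02] 0.16646646
blue [ 340  427   85  259 4786] [ 536.45020579 -194.24672211   20.        ] [ 647.64708415 -157.51195161   20.        ] [ 9.8616314e-01  1.6577774e-01  6.1351904e+02 -1.6697832e+02] 0.16654663
[[ 818.8 -152.7   12. ]
 [ 807.1  -80.8   12. ]
 [ 787.8  -58.5   12. ]
 [ 506.3 -104.7   12. ]
 [ 526.6 -212.    12. ]
 [ 798.2 -166.5   12. ]]
((663.0331420898438, -133.64703369140625), [np.float32(110.6), np.float32(301.7)], np.float32(0.168))
```

Run:
```python
from m import *
th=0.167;c,s=np.cos(th),np.sin(th); o=np.array([625,-140.])
def dk(p): v=p[:,:2]-o; return np.c_[v@[c,s],v@[-s,c]].round(1)
for tag,win in(('top0',(310,105,400,240)),('scene0',(255,205,390,305))):
    d=load(tag); u=up(d,*win); hsv=cv2.cvtColor(u,cv2.COLOR_RGB2HSV)
    b=((hsv[...,0]>100)&(hsv[...,0]<130)&(hsv[...,1]>120)&(hsv[...,2]>50)).astype(np.uint8)
    n,l,st,_=cv2.connectedComponentsWithStats(b)
    for i in range(1,n):
        if st[i,4]<300: continue
        ys,xs=np.where(l==i); p=dk(cast(d,topx(np.c_[xs,ys],*win[:2]),18)); q=p[p[:,0]>-50]
        print(tag,'blue',p.min(0),p.max(0),'med y',np.median(q[:,1]),'slope',np.polyfit(q[:,0],q[:,1],1).round(4))
    b=((hsv[...,0]>6)&(hsv[...,0]<18)&(hsv[...,1]>90)&(hsv[...,2]>80)).astype(np.uint8)
    n,l,st,ct=cv2.connectedComponentsWithStats(b)
    for i in range(1,n):
        if st[i,4]>100:
            ys,xs=np.where(l==i)
            print(tag,'copper',st[i],topx(ct[i],*win[:2]),dk(cast(d,topx(np.c_[xs,ys],*win[:2]),33)).mean(0))
d=load('top0');hsv=cv2.cvtColor(d['color'],cv2.COLOR_RGB2HSV)
t=((hsv[...,0]>80)&(hsv[...,0]<98)&(hsv[...,1]>120)).astype(np.uint8);t[:,:255]=0;t[:,320:]=0
cc=max(cv2.findContours(t,0,1)[0],key=cv2.contourArea); P=cast(d,cc,0)[:,:2]-[466.2,173]
a=.342; Q=np.c_[P@[np.cos(a),np.sin(a)],P@[-np.sin(a),np.cos(a)]]; print('turq rel grip',Q[np.abs(Q[:,0])<45].max(0) if (np.abs(Q[:,0])<45).any() else None, Q[Q[:,1].argmax()])
```

```text
top0 blue [-95.1  18.9] [58.4 37.2] med y 23.1 slope [-1.20000e-03  2.31036e+01]
top0 blue [-95.4 -39.8] [ 18.5 -20.5] med y -24.9 slope [-1.40000e-03 -2.49517e+01]
top0 copper [ 244  286   74   36 1457] [[356.36393274 155.27345001]] [74.0781057 -2.6785175]
scene0 blue [-97.3  17.8] [-9.7 40.7] med y 23.9 slope [-4.70000e-03  2.37593e+01]
scene0 blue [-97.8 -40.9] [ 58.9 -18. ] med y -24.2 slope [-1.00000e-04 -2.42157e+01]
scene0 blue [10.2 17.7] [44.2 29.9] med y 23.9 slope [-8.00000e-04  2.39037e+01]
scene0 copper [480 284  31  45 453] [[336.99172185 255.02593819]] [76.87969095  8.13907285]
scene0 copper [447 317  26  27 343] [[331.11248785 259.69169096]] [ 74.25335277 -10.75276968]
turq rel grip [ 39.01442589 -75.66928847] [ -0.90524294 -75.66928847]
```

Emit:
servo_tool([
  {"dx": 3.3,"dy": -5.5,"dz": 0,"az": 0.08,"claw": -0.4},
  {"dx": 6.6,"dy": -11.1,"dz": 0,"az": 0.16,"claw": -0.4},
  {"dx": 9.9,"dy": -16.6,"dz": -1,"az": 0.25,"claw": -0.4},
  {"dx": 13.2,"dy": -22.2,"dz": -2,"az": 0.33,"claw": -0.4},
  {"dx": 16.5,"dy": -27.7,"dz": -4,"az": 0.41,"claw": -0.4},
  {"dx": 19.8,"dy": -33.3,"dz": -6,"az": 0.49,"claw": -0.4},
  {"dx": 23.1,"dy": -38.9,"dz": -7,"az": 0.58,"claw": -0.4},
  {"dx": 26.4,"dy": -44.4,"dz": -9,"az": 0.659,"claw": -0.4},
])

```text
invalid input at $.increments[0]: expected keys dx, dy, dz, ax, ay, az, claw
```

All seven keys are needed.

Emit:
servo_tool([
  {"dx": 3.3,"dy": -5.5,"dz": 0,"ax": 0,"ay": 0,"az": 0.08,"claw": -0.4},
  {"dx": 6.6,"dy": -11.1,"dz": 0,"ax": 0,"ay": 0,"az": 0.16,"claw": -0.4},
  {"dx": 9.9,"dy": -16.6,"dz": -1,"ax": 0,"ay": 0,"az": 0.25,"claw": -0.4},
  {"dx": 13.2,"dy": -22.2,"dz": -2,"ax": 0,"ay": 0,"az": 0.33,"claw": -0.4},
  {"dx": 16.5,"dy": -27.7,"dz": -4,"ax": 0,"ay": 0,"az": 0.41,"claw": -0.4},
  {"dx": 19.8,"dy": -33.3,"dz": -6,"ax": 0,"ay": 0,"az": 0.49,"claw": -0.4},
  {"dx": 23.1,"dy": -38.9,"dz": -7,"ax": 0,"ay": 0,"az": 0.58,"claw": -0.4},
  {"dx": 26.4,"dy": -44.4,"dz": -9,"ax": 0,"ay": 0,"az": 0.659,"claw": -0.4},
])

```text
clock: 0.77
eef_pos: [371.1, 333.2, 186.0]
tool_rot: [-1.571, -0.0, 0.347]
force: [0.6, -0.1, -0.7]
width: 59.9
```

Emit:
servo_tool([
  {"dx": 3,"dy": -5,"dz": -1,"ax": 0,"ay": 0,"az": 0,"claw": -0.4},
  {"dx": 6,"dy": -10,"dz": -2,"ax": 0,"ay": 0,"az": 0,"claw": -0.4},
  {"dx": 9,"dy": -14,"dz": -3,"ax": 0,"ay": 0,"az": 0,"claw": -0.4},
  {"dx": 9,"dy": -14,"dz": -4,"ax": 0,"ay": 0,"az": 0,"claw": -0.4},
  {"dx": 9,"dy": -14,"dz": -4,"ax": 0,"ay": 0,"az": 0,"claw": -0.4},
  {"dx": 9,"dy": -14,"dz": -4,"ax": 0,"ay": 0,"az": 0,"claw": -0.4},
  {"dx": 9,"dy": -14,"dz": -4,"ax": 0,"ay": 0,"az": 0,"claw": -0.4},
])

```text
clock: 1.35
eef_pos: [460.2, 195.3, 146.1]
tool_rot: [-1.57, 0.001, 0.341]
force: [-0.3, 0.2, -0.2]
width: 59.5
```

```bash
python3 -c "
from cell import read_state
s=read_state();print(s['eef_pos'],s['tool_rot'],s['force'],s['width'],s['clock'])"
```

```text
[460.15310701 195.29780142 146.06239399] [-1.57009745e+00  9.56550782e-04  3.41430086e-01] [-0.25657637  0.20695861 -0.18373561] 59.49929815780492 1.35
```

Emit:
servo_tool([
  {"dx": 0.6,"dy": -2.2,"dz": -2,"ax": 0,"ay": 0,"az": 0,"claw": -0.4},
  {"dx": 0.6,"dy": -2.2,"dz": -5,"ax": 0,"ay": 0,"az": 0,"claw": -0.4},
  {"dx": 0.6,"dy": -2.2,"dz": -8,"ax": 0,"ay": 0,"az": 0,"claw": -0.4},
  {"dx": 0.6,"dy": -2.2,"dz": -8,"ax": 0,"ay": 0,"az": 0,"claw": -0.4},
  {"dx": 0.6,"dy": -2.2,"dz": -8,"ax": 0,"ay": 0,"az": 0,"claw": -0.4},
])

```text
clock: 1.77
eef_pos: [464.8, 174.8, 65.9]
tool_rot: [-1.57, 0.003, 0.346]
force: [0.6, 0.1, 0.4]
width: 59.8
```

Run:
```python
from m import *
for n,w in(('scene',(320,110,420,190)),('top',(190,180,290,270))):
    d=grab(n,n+'1'); cv2.imwrite(f'pics/{n}1c.png',up(d,*w)[:,:,::-1])
print(read_state()['eef_pos'])
```

```text
[466.90220967 174.974465    67.78434578]
```

View pics/scene1c.png

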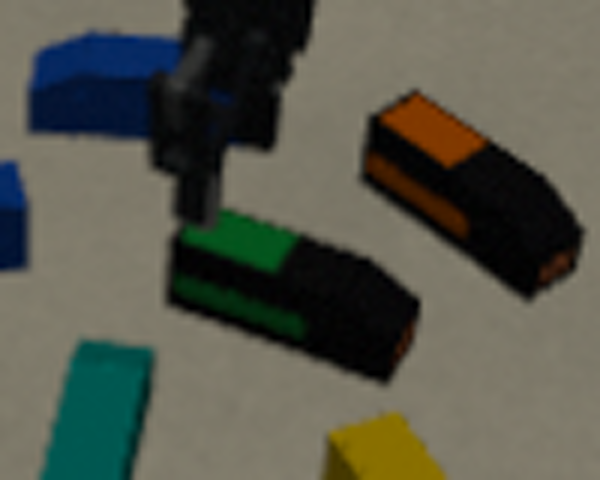

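View pics/top1c.png

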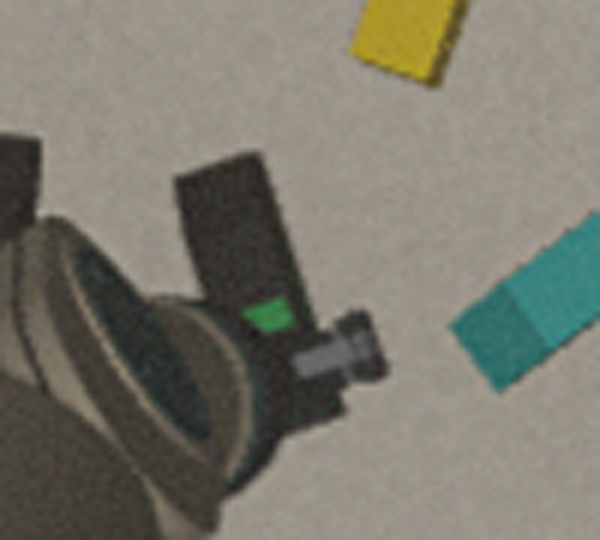

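The scene crop shows the gripper above the rear of the green-banded block, with one finger at crop (200,210). The top crop shows the same, so I'm descending.

Emit:
servo_tool([
  {"dx": 0,"dy": -0.1,"dz": -1.5,"ax": 0,"ay": 0,"az": 0,"claw": -0.4},
  {"dx": 0,"dy": -0.1,"dz": -3.5,"ax": 0,"ay": 0,"az": 0,"claw": -0.4},
  {"dx": 0,"dy": -0.1,"dz": -5,"ax": 0,"ay": 0,"az": 0,"claw": -0.4},
  {"dx": 0,"dy": -0.1,"dz": -5,"ax": 0,"ay": 0,"az": 0,"claw": -0.4},
  {"dx": 0,"dy": -0.1,"dz": -5,"ax": 0,"ay": 0,"az": 0,"claw": -0.4},
])

```text
clock: 2.28
eef_pos: [467.0, 172.9, 17.6]
tool_rot: [-1.57, -0.001, 0.343]
force: [0.8, 0.1, -0.4]
width: 59.8
```

Emit:
servo_tool([
  {"dx": 0,"dy": 0,"dz": 0,"ax": 0,"ay": 0,"az": 0,"claw": 1},
  {"dx": 0,"dy": 0,"dz": 0,"ax": 0,"ay": 0,"az": 0,"claw": 1},
  {"dx": 0,"dy": 0,"dz": 0,"ax": 0,"ay": 0,"az": 0,"claw": 1},
  {"dx": 0,"dy": 0,"dz": 0,"ax": 0,"ay": 0,"az": 0,"claw": 1},
  {"dx": 0,"dy": 0,"dz": 0,"ax": 0,"ay": 0,"az": 0,"claw": 1},
  {"dx": 0,"dy": 0,"dz": 0,"ax": 0,"ay": 0,"az": 0,"claw": 1},
])

```text
clock: 2.78
eef_pos: [467.6, 172.6, 18.1]
tool_rot: [-1.571, -0.003, 0.342]
force: [-0.8, 0.4, 7.9]
width: 34.9
```

```bash
python3 -c "
from cell import read_state
s=read_state();print(s['eef_pos'],s['tool_rot'],s['force'],s['width'],s['clock'])"
```

```text
[467.58600064 172.60580463  18.1185902 ] [-1.57052486 -0.00291627  0.34237894] [-0.80635287  0.39417843  7.94838042] 34.863770566054924 2.7833
```

Emit:
servo_tool([
  {"dx": 0,"dy": 0,"dz": 1,"ax": 0,"ay": 0,"az": 0,"claw": 1},
  {"dx": 0,"dy": 0,"dz": 3,"ax": 0,"ay": 0,"az": 0,"claw": 1},
  {"dx": 0,"dy": 0,"dz": 6,"ax": 0,"ay": 0,"az": 0,"claw": 1},
  {"dx": 0,"dy": 0,"dz": 9,"ax": 0,"ay": 0,"az": 0,"claw": 1},
  {"dx": 0,"dy": 0,"dz": 9,"ax": 0,"ay": 0,"az": 0,"claw": 1},
  {"dx": 0,"dy": 0,"dz": 9,"ax": 0,"ay": 0,"az": 0,"claw": 1},
])

```text
clock: 3.28
eef_pos: [467.6, 172.3, 108.5]
tool_rot: [-1.571, -0.004, 0.342]
force: [0.5, -1.4, -4.6]
width: 34.8
```

Run:
```python
from m import *
d=grab('scene','scene2'); cv2.imwrite('pics/scene2c.png',up(d,310,90,430,180)[:,:,::-1])
s=read_state();print(s['eef_pos'],s['tool_rot'],s['force'],s['torque'],s['width'])
```

```text
[466.46671767 171.79556211 107.06878564] [-1.57089927e+00 -7.62953845e-04  3.41975416e-01] [-0.56001647 -0.58121635 -4.55722969] [-0.03676641  0.1125933  -0.02940355] 35.38806572122523
```

View pics/scene2c.png

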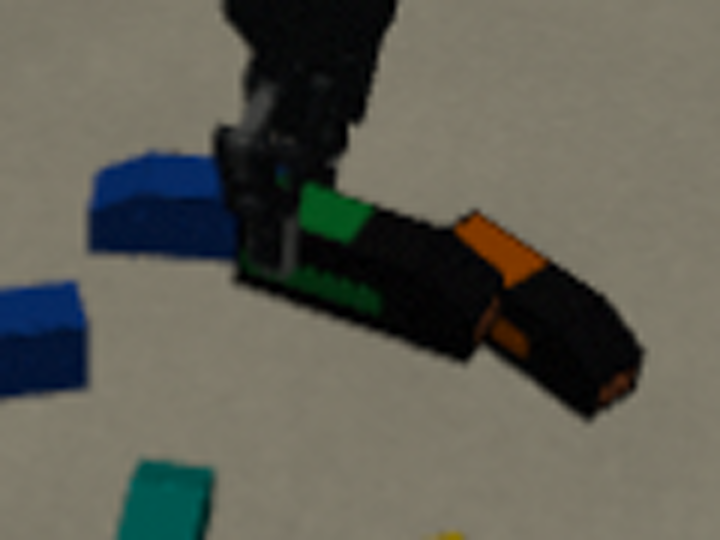

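The cartridge is held level. I'm carrying it at this height to a point ahead of the mouth.

Emit:
servo_tool([
  {"dx": 0,"dy": -3,"dz": 0,"ax": 0,"ay": 0,"az": -0.02,"claw": 1},
  {"dx": -0.3,"dy": -6.5,"dz": 0,"ax": 0,"ay": 0,"az": -0.04,"claw": 1},
  {"dx": -0.5,"dy": -10,"dz": 0,"ax": 0,"ay": 0,"az": -0.06,"claw": 1},
  {"dx": -0.6,"dy": -13.5,"dz": 0,"ax": 0,"ay": 0,"az": -0.08,"claw": 1},
  {"dx": -0.8,"dy": -17,"dz": 0,"ax": 0,"ay": 0,"az": -0.1,"claw": 1},
  {"dx": -0.9,"dy": -20.5,"dz": 0,"ax": 0,"ay": 0,"az": -0.12,"claw": 1},
  {"dx": -1,"dy": -24,"dz": 0,"ax": 0,"ay": 0,"az": -0.14,"claw": 1},
  {"dx": -1,"dy": -27,"dz": 0,"ax": 0,"ay": 0,"az": -0.176,"claw": 1},
])

```text
clock: 4.0
eef_pos: [454.3, -100.4, 105.0]
tool_rot: [-1.57, 0.004, 0.164]
force: [-0.1, -0.1, -4.1]
width: 35.1
```

Emit:
servo_tool([
  {"dx": 0,"dy": -3,"dz": 0,"ax": 0,"ay": 0,"az": 0,"claw": 1},
  {"dx": 0,"dy": -5,"dz": 0,"ax": 0,"ay": 0,"az": 0,"claw": 1},
  {"dx": 0,"dy": -6,"dz": 0,"ax": 0,"ay": 0,"az": 0,"claw": 1},
  {"dx": 0,"dy": -6,"dz": 0,"ax": 0,"ay": 0,"az": 0,"claw": 1},
  {"dx": 0,"dy": -6,"dz": 0,"ax": 0,"ay": 0,"az": 0,"claw": 1},
])

```text
clock: 4.42
eef_pos: [455.7, -157.1, 105.5]
tool_rot: [-1.569, 0.002, 0.166]
force: [-0.2, 0.7, -4.3]
width: 35.1
```

```bash
cat > st.py <<'E'
from cell import read_state
import numpy as np
s=read_state();print(s['clock'],s['eef_pos'].round(1),s['tool_rot'].round(4),'F',s['force'].round(2),'T',s['torque'].round(3),s['width'].round(1) if hasattr(s['width'],'round') else s['width'])
th=.166;c,sn=np.cos(th),np.sin(th);v=s['eef_pos'][:2]-[625.1,-140.5]; f=s['force']
print('dock x,y',(v@[c,sn]).round(1),(v@[-sn,c]).round(1),'f along/lat',(f[:2]@[c,sn]).round(2),(f[:2]@[-sn,c]).round(2))
E
python3 st.py
```

```text
4.4167 [ 455.7 -157.1  105.5] [-1.5691  0.0018  0.1659] F [-0.2  0.7 -4.3] T [-0.032  0.131  0.033] 35.08841099681313
dock x,y -169.8 11.6 f along/lat -0.08 0.72
```

Emit:
servo_tool([
  {"dx": 0.1,"dy": -0.6,"dz": -1.5,"ax": 0,"ay": 0,"az": 0,"claw": 1},
  {"dx": 0.2,"dy": -1.15,"dz": -3.5,"ax": 0,"ay": 0,"az": 0,"claw": 1},
  {"dx": 0.2,"dy": -1.15,"dz": -5.5,"ax": 0,"ay": 0,"az": 0,"claw": 1},
  {"dx": 0.2,"dy": -1.15,"dz": -6,"ax": 0,"ay": 0,"az": 0,"claw": 1},
  {"dx": 0.2,"dy": -1.15,"dz": -6,"ax": 0,"ay": 0,"az": 0,"claw": 1},
  {"dx": 0.2,"dy": -1.15,"dz": -6,"ax": 0,"ay": 0,"az": 0,"claw": 1},
])

```text
clock: 4.92
eef_pos: [458.7, -167.8, 46.4]
tool_rot: [-1.57, 0.001, 0.169]
force: [0.1, 0.7, -3.2]
width: 35.0
```

```bash
python3 - <<'E'
from m import *
d=grab('scene','scene3'); cv2.imwrite('pics/scene3c.png',up(d,245,180,365,280)[:,:,::-1])
d=grab('top','top3'); cv2.imwrite('pics/top3c.png',up(d,305,150,425,250)[:,:,::-1])
E
python3 st.py
```

```text
5.0167 [ 459.4 -168.7   47.2] [-1.571e+00 -1.400e-03  1.675e-01] F [ 0.03  0.01 -2.9 ] T [ 0.011  0.107 -0.062] 34.707146314904385
dock x,y -168.1 -0.5 f along/lat 0.04 0.01
```

View pics/scene3c.png

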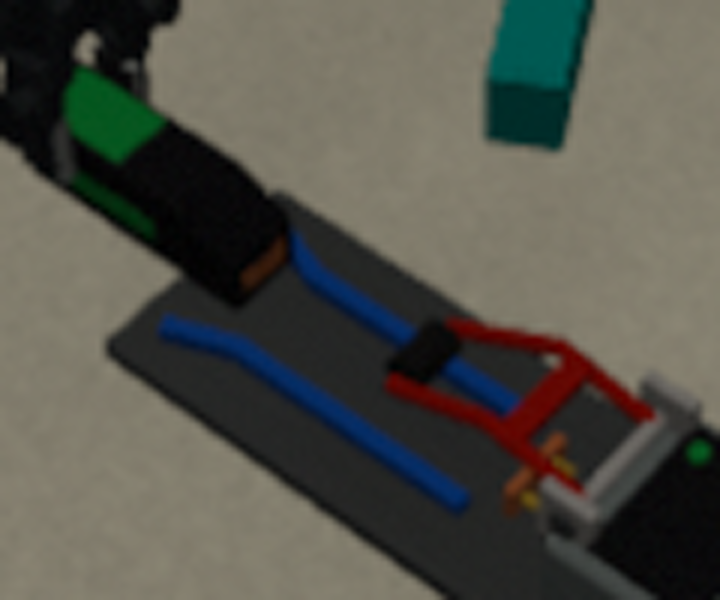

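View pics/top3c.png

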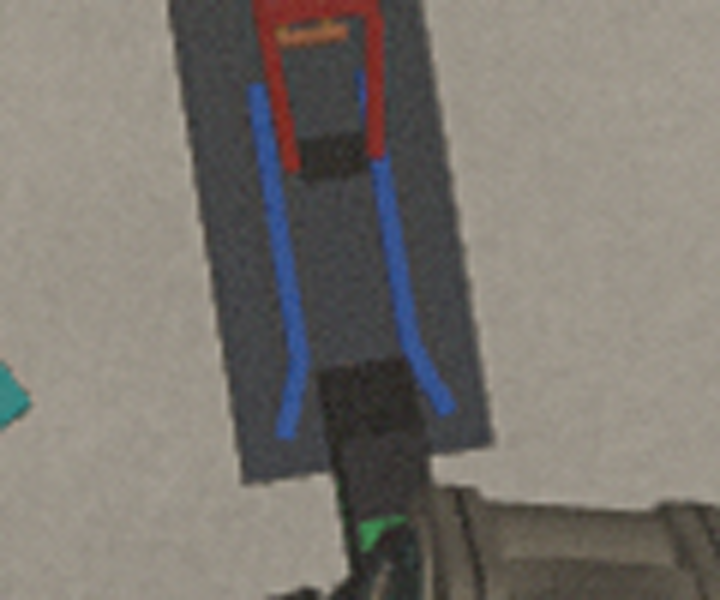

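The nose sits in the flare (top crop, nose centre about (363,368)), which is on the channel midline once parallax is allowed for. Next I lower to about 1 mm above the bed and slide in.

Emit:
servo_tool([
  {"dx": 0,"dy": 0,"dz": -0.6,"ax": 0,"ay": 0,"az": 0,"claw": 1},
  {"dx": 0,"dy": 0,"dz": -1.1,"ax": 0,"ay": 0,"az": 0,"claw": 1},
  {"dx": 0,"dy": 0,"dz": -1.5,"ax": 0,"ay": 0,"az": 0,"claw": 1},
  {"dx": 0,"dy": 0,"dz": -1.5,"ax": 0,"ay": 0,"az": 0,"claw": 1},
  {"dx": 0,"dy": 0,"dz": -1.5,"ax": 0,"ay": 0,"az": 0,"claw": 1},
])

```text
clock: 5.43
eef_pos: [458.4, -169.4, 31.1]
tool_rot: [-1.571, 0.001, 0.166]
force: [0.5, 0.5, -3.9]
width: 34.7
```

```bash
python3 st.py
```

```text
5.4333 [ 458.4 -169.4   31.1] [-1.5705e+00  5.0000e-04  1.6610e-01] F [ 0.47  0.49 -3.93] T [-0.063  0.136  0.028] 34.6648000301206
dock x,y -169.2 -1.0 f along/lat 0.55 0.4
```

Emit:
servo_tool([
  {"dx": 0.78,"dy": 0.17,"dz": 0,"ax": 0,"ay": 0,"az": 0,"claw": 1},
  {"dx": 1.57,"dy": 0.31,"dz": 0,"ax": 0,"ay": 0,"az": 0,"claw": 1},
  {"dx": 2.36,"dy": 0.44,"dz": 0,"ax": 0,"ay": 0,"az": 0,"claw": 1},
  {"dx": 3.15,"dy": 0.57,"dz": 0,"ax": 0,"ay": 0,"az": 0,"claw": 1},
  {"dx": 3.94,"dy": 0.71,"dz": 0,"ax": 0,"ay": 0,"az": 0,"claw": 1},
  {"dx": 3.94,"dy": 0.71,"dz": 0,"ax": 0,"ay": 0,"az": 0,"claw": 1},
])

```text
clock: 5.93
eef_pos: [501.2, -161.7, 31.6]
tool_rot: [-1.571, -0.004, 0.168]
force: [0.4, -0.6, -3.4]
width: 34.9
```

```bash
python3 st.py
```

```text
5.9333 [ 501.2 -161.7   31.6] [-1.5713 -0.0038  0.1676] F [ 0.43 -0.57 -3.45] T [ 0.012  0.056 -0.015] 34.94913620899756
dock x,y -125.7 -0.4 f along/lat 0.33 -0.63
```

Emit:
servo_tool([
  {"dx": 0.79,"dy": 0.13,"dz": 0,"ax": 0,"ay": 0,"az": 0,"claw": 1},
  {"dx": 1.58,"dy": 0.26,"dz": 0,"ax": 0,"ay": 0,"az": 0,"claw": 1},
  {"dx": 1.97,"dy": 0.33,"dz": 0,"ax": 0,"ay": 0,"az": 0,"claw": 1},
  {"dx": 1.97,"dy": 0.33,"dz": 0,"ax": 0,"ay": 0,"az": 0,"claw": 1},
  {"dx": 1.97,"dy": 0.33,"dz": -0.05,"ax": 0,"ay": 0,"az": 0,"claw": 1},
  {"dx": 1.97,"dy": 0.33,"dz": -0.1,"ax": 0,"ay": 0,"az": 0,"claw": 1},
  {"dx": 1.97,"dy": 0.33,"dz": -0.1,"ax": 0,"ay": 0,"az": 0,"claw": 1},
])

```text
clock: 6.52
eef_pos: [517.4, -159.1, 30.4]
tool_rot: [-1.571, 0.0, 0.166]
force: [0.1, -0.6, -2.0]
width: 34.8
```

```bash
python3 st.py;  python3 - <<'E'
from m import *
d=grab('scene','scene4'); cv2.imwrite('pics/scene4c.png',up(d,255,190,375,290)[:,:,::-1])
d=grab('top','top4'); cv2.imwrite('pics/top4c.png',up(d,305,140,425,240)[:,:,::-1])
E
```

```text
6.5167 [ 517.4 -159.1   30.4] [-1.5707e+00  3.0000e-04  1.6610e-01] F [ 0.14 -0.58 -1.97] T [0.084 0.002 0.034] 34.83107596981914
dock x,y -109.3 -0.5 f along/lat 0.04 -0.59
```

View pics/scene4c.png

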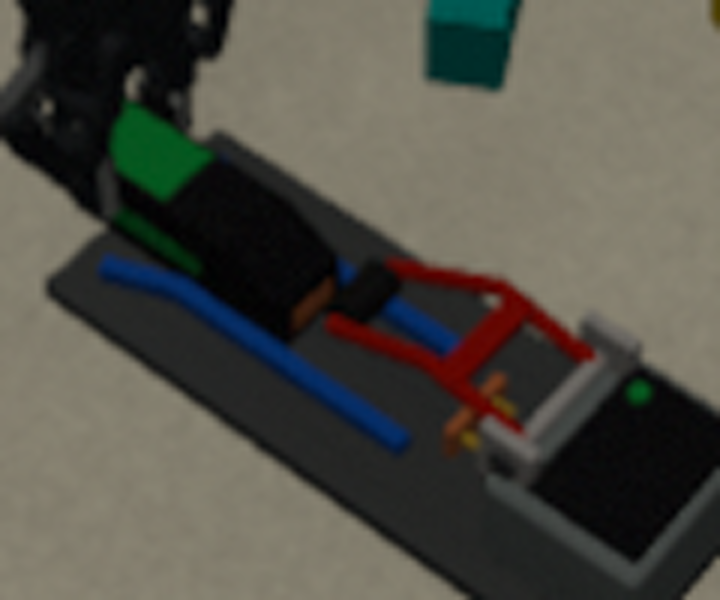

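View pics/top4c.png

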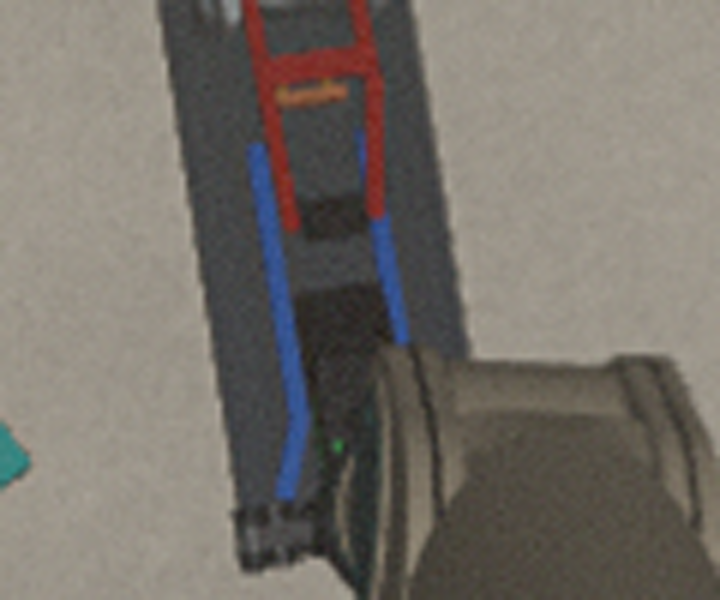

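The cartridge is between the guides and touching the bed; the contact load took Fz from -4 to -2 N. Now I push under the roller in steps.

Emit:
servo_tool([
  {"dx": 0.39,"dy": 0.066,"dz": 0,"ax": 0,"ay": 0,"az": 0,"claw": 1},
  {"dx": 0.79,"dy": 0.132,"dz": 0,"ax": 0,"ay": 0,"az": 0,"claw": 1},
  {"dx": 1.18,"dy": 0.198,"dz": 0,"ax": 0,"ay": 0,"az": 0,"claw": 1},
  {"dx": 1.58,"dy": 0.264,"dz": 0,"ax": 0,"ay": 0,"az": 0,"claw": 1},
  {"dx": 1.97,"dy": 0.33,"dz": 0,"ax": 0,"ay": 0,"az": 0,"claw": 1},
  {"dx": 2.37,"dy": 0.4,"dz": 0,"ax": 0,"ay": 0,"az": 0,"claw": 1},
  {"dx": 2.37,"dy": 0.4,"dz": 0,"ax": 0,"ay": 0,"az": 0,"claw": 1},
])

```text
clock: 7.2
eef_pos: [543.1, -154.7, 30.4]
tool_rot: [-1.571, -0.002, 0.167]
force: [0.2, -0.4, -2.4]
width: 34.6
```

```bash
python3 st.py
```

```text
7.2 [ 543.1 -154.7   30.4] [-1.571  -0.0022  0.1667] F [ 0.23 -0.4  -2.43] T [-0.018 -0.06  -0.012] 34.57676289471844
dock x,y -83.2 -0.4 f along/lat 0.16 -0.43
```

Emit:
servo_tool([
  {"dx": 0.3,"dy": 0.05,"dz": 0,"ax": 0,"ay": 0,"az": 0,"claw": 1},
  {"dx": 0.6,"dy": 0.1,"dz": 0,"ax": 0,"ay": 0,"az": 0,"claw": 1},
  {"dx": 0.9,"dy": 0.15,"dz": 0,"ax": 0,"ay": 0,"az": 0,"claw": 1},
  {"dx": 1.2,"dy": 0.2,"dz": 0,"ax": 0,"ay": 0,"az": 0,"claw": 1},
])

```text
clock: 7.53
eef_pos: [553.6, -153.1, 30.3]
tool_rot: [-1.571, 0.0, 0.166]
force: [-1.9, -0.6, -0.7]
width: 34.8
```

Emit:
servo_tool([
  {"dx": 0.3,"dy": 0.05,"dz": 0,"ax": 0,"ay": 0,"az": 0,"claw": 1},
  {"dx": 0.6,"dy": 0.1,"dz": 0,"ax": 0,"ay": 0,"az": 0,"claw": 1},
  {"dx": 0.9,"dy": 0.15,"dz": 0,"ax": 0,"ay": 0,"az": 0,"claw": 1},
  {"dx": 1.2,"dy": 0.2,"dz": 0,"ax": 0,"ay": 0,"az": 0,"claw": 1},
])

```text
clock: 7.87
eef_pos: [555.2, -152.7, 30.1]
tool_rot: [-1.569, 0.02, 0.164]
force: [-23.5, -2.6, 21.7]
width: 35.1
```

```bash
python3 st.py
```

```text
7.8667 [ 555.2 -152.7   30.1] [-1.5689  0.02    0.1645] F [-23.47  -2.64  21.74] T [-0.418  4.108  0.182] 35.05723590684239
dock x,y -70.9 -0.5 f along/lat -23.59 1.28
```

Unexpected: 23 N back and 22 N up, with almost no travel. I'm looking before doing anything else.

```bash
python3 - <<'E'
from m import *
d=grab('scene','scene5'); cv2.imwrite('pics/scene5c.png',up(d,255,190,375,290)[:,:,::-1])
d=grab('top','top5'); cv2.imwrite('pics/top5c.png',up(d,305,140,425,240)[:,:,::-1])
E
python3 st.py
```

```text
7.9667 [ 556.6 -152.5   30.1] [-1.5692  0.0172  0.1647] F [-19.39  -2.34  15.84] T [-0.279  3.424  0.055] 35.30198647715666
dock x,y -69.5 -0.5 f along/lat -19.51 0.9
```

View pics/scene5c.png

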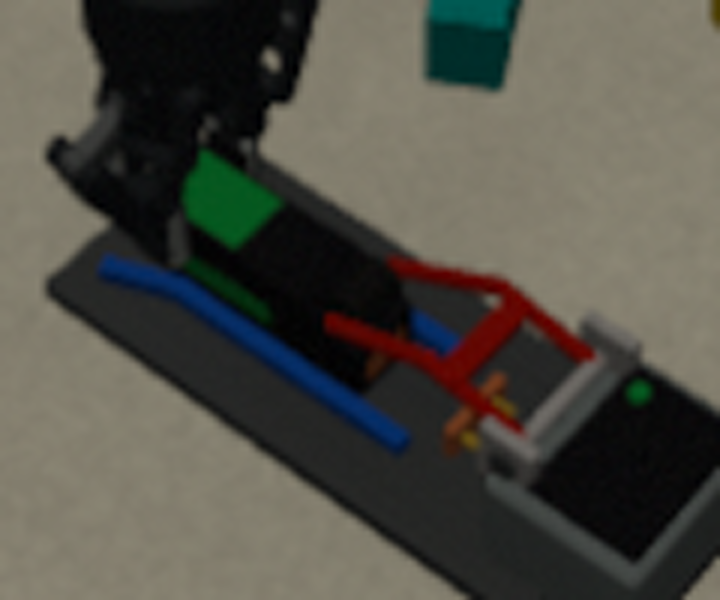

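View pics/top5c.png

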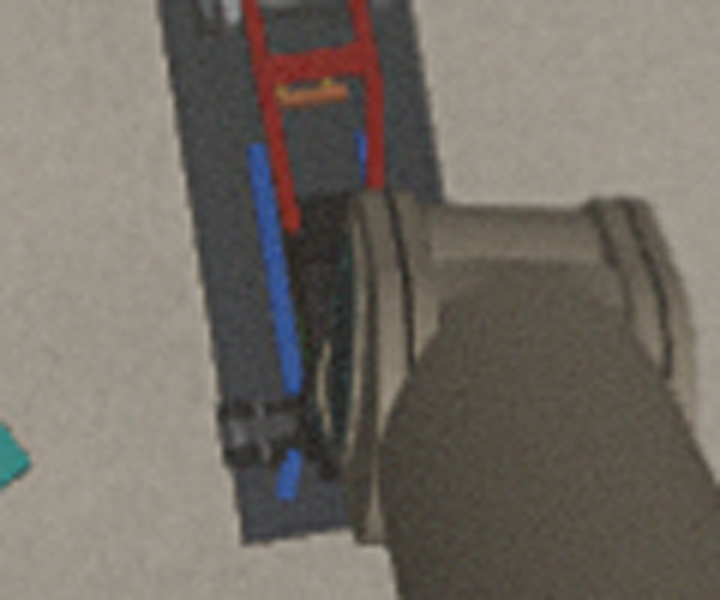

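Run:
```python
from m import *
d=load('scene5'); s=read_state(); p=s['eef_pos']; th=.166
n=np.array([-np.sin(th),np.cos(th),0]); a=np.array([np.cos(th),np.sin(th),0])
pts=np.array([p-n*22, p-n*32, p-n*25+a*11,p-n*25-a*11, p-n*25+[0,0,-10], p-n*24-[0,0,p[2]-20]])
q=(proj(d,pts)-[255,190])*F; print(q.round())
u=up(d,255,190,375,290)[:,:,::-1].copy()
g=np.clip(u.astype(float)*2.2,0,255).astype(np.uint8)
for i,(x,y) in enumerate(q[:5]): cv2.circle(g,(int(x),int(y)),3,[(0,255,255),(255,255,0),(255,0,255),(255,0,255),(0,255,0)][i],-1)
cv2.imwrite('pics/s5m.png',cv2.resize(g[100:400,20:320],None,fx=2,fy=2))
```

```text
[[163. 255.]
 [147. 270.]
 [178. 273.]
 [139. 246.]
 [160. 274.]
 [162. 273.]]
```

View pics/s5m.png

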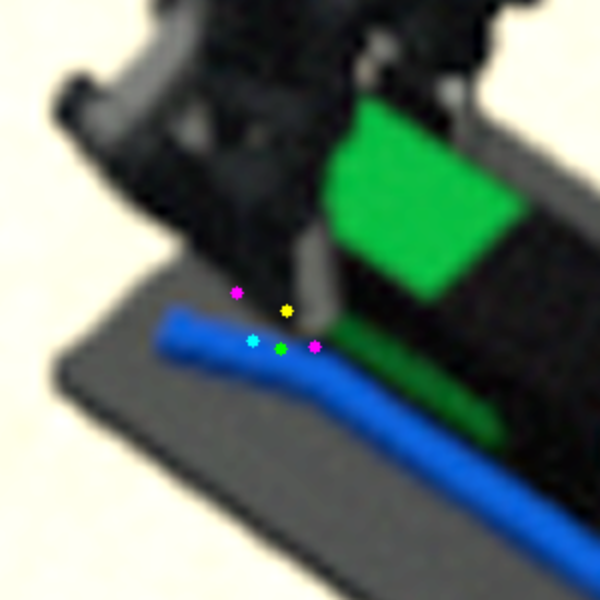

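The finger tips (marked points) are well clear of the guides. The likely cause is that the back force pitched the wrist nose-down by 0.02 rad, so the hand presses the nose into the bed and jams. I'll back off, lift about 1 mm, add a slight nose-up bias and push slower.

Emit:
servo_tool([
  {"dx": -1.2,"dy": -0.2,"dz": 0,"ax": 0,"ay": 0,"az": 0,"claw": 1},
  {"dx": -1.4,"dy": -0.23,"dz": 0,"ax": 0,"ay": 0,"az": 0,"claw": 1},
  {"dx": -1.4,"dy": -0.23,"dz": 0.1,"ax": 0,"ay": 0,"az": 0,"claw": 1},
  {"dx": -1.4,"dy": -0.23,"dz": 0.1,"ax": 0,"ay": 0,"az": 0,"claw": 1},
  {"dx": -1.4,"dy": -0.23,"dz": 0.1,"ax": 0,"ay": 0,"az": 0,"claw": 1},
])

```text
clock: 8.38
eef_pos: [551.8, -153.3, 31.0]
tool_rot: [-1.571, 0.0, 0.166]
force: [-1.1, -0.1, -4.2]
width: 35.1
```

```bash
python3 st.py
python3 - <<'E'
from m import *
d=grab('scene','scene6'); cv2.imwrite('pics/scene6c.png',np.clip(up(d,255,190,375,290)[:,:,::-1]*2.,0,255).astype(np.uint8))
E
python3 st.py
```

```text
8.3833 [ 551.8 -153.3   31. ] [-1.5706  0.      0.1663] F [-1.13 -0.08 -4.17] T [-0.221  0.497 -0.069] 35.1152715825706
dock x,y -74.4 -0.5 f along/lat -1.13 0.11
8.4333 [ 551.8 -153.2   31. ] [-1.5706 -0.      0.1663] F [-1.16  0.61 -5.41] T [-0.197  0.4   -0.072] 35.018838058465434
dock x,y -74.4 -0.5 f along/lat -1.05 0.79
```

View pics/scene6c.png

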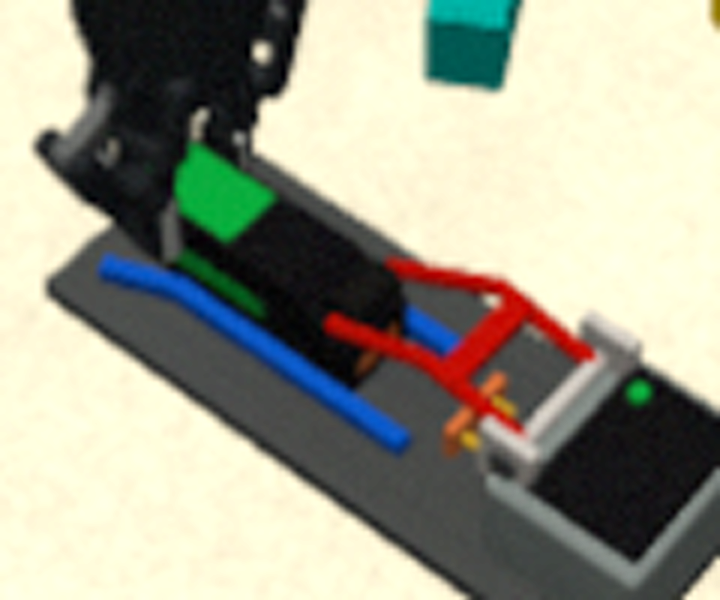

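Emit:
servo_tool([
  {"dx": 0.1,"dy": 0.017,"dz": 0,"ax": 0,"ay": 0,"az": 0,"claw": 1},
  {"dx": 0.2,"dy": 0.033,"dz": 0,"ax": 0,"ay": 0,"az": 0,"claw": 1},
  {"dx": 0.3,"dy": 0.05,"dz": 0,"ax": 0,"ay": 0,"az": 0,"claw": 1},
])

```text
clock: 8.68
eef_pos: [553.4, -152.9, 30.7]
tool_rot: [-1.57, 0.002, 0.166]
force: [-1.7, -1.8, -8.8]
width: 35.0
```

```bash
python3 st.py
```

```text
8.6833 [ 553.4 -152.9   30.7] [-1.5703  0.0025  0.166 ] F [-1.72 -1.83 -8.81] T [-0.342  0.97   0.005] 35.00230347845676
dock x,y -72.8 -0.4 f along/lat -2.0 -1.52
```

Emit:
servo_tool([
  {"dx": 0.1,"dy": 0.017,"dz": 0,"ax": 0,"ay": 0,"az": 0,"claw": 1},
  {"dx": 0.2,"dy": 0.033,"dz": 0,"ax": 0,"ay": 0,"az": 0,"claw": 1},
  {"dx": 0.3,"dy": 0.05,"dz": 0,"ax": 0,"ay": 0,"az": 0,"claw": 1},
])

```text
clock: 8.93
eef_pos: [556.1, -152.5, 30.8]
tool_rot: [-1.57, 0.003, 0.166]
force: [-2.9, -1.9, -8.8]
width: 35.0
```

```bash
python3 st.py
```

```text
8.9333 [ 556.1 -152.5   30.8] [-1.5703  0.0027  0.1659] F [-2.95 -1.86 -8.82] T [-0.449  1.224 -0.064] 35.01524499299806
dock x,y -70.0 -0.4 f along/lat -3.22 -1.35
```

That fixed it: the ramp is riding under the roller at about 3 N. Continuing.

Emit:
servo_tool([
  {"dx": 0.2,"dy": 0.033,"dz": 0,"ax": 0,"ay": 0,"az": 0,"claw": 1},
  {"dx": 0.4,"dy": 0.067,"dz": 0,"ax": 0,"ay": 0,"az": 0,"claw": 1},
  {"dx": 0.6,"dy": 0.1,"dz": 0,"ax": 0,"ay": 0,"az": 0,"claw": 1},
  {"dx": 0.8,"dy": 0.133,"dz": 0,"ax": 0,"ay": 0,"az": 0,"claw": 1},
])

```text
clock: 9.27
eef_pos: [565.4, -151.0, 31.2]
tool_rot: [-1.571, 0.0, 0.166]
force: [-3.2, -1.1, -8.7]
width: 35.1
```

```bash
python3 st.py
```

```text
9.2667 [ 565.4 -151.    31.2] [-1.5707e+00  4.0000e-04  1.6620e-01] F [-3.18 -1.15 -8.74] T [-0.323  1.152 -0.026] 35.074137991050655
dock x,y -60.6 -0.5 f along/lat -3.33 -0.61
```

Emit:
servo_tool([
  {"dx": 0.2,"dy": 0.033,"dz": 0,"ax": 0,"ay": 0,"az": 0,"claw": 1},
  {"dx": 0.4,"dy": 0.067,"dz": 0,"ax": 0,"ay": 0,"az": 0,"claw": 1},
  {"dx": 0.6,"dy": 0.1,"dz": 0,"ax": 0,"ay": 0,"az": 0,"claw": 1},
  {"dx": 0.8,"dy": 0.133,"dz": 0,"ax": 0,"ay": 0,"az": 0,"claw": 1},
])

```text
clock: 9.6
eef_pos: [575.0, -149.4, 31.6]
tool_rot: [-1.571, -0.003, 0.167]
force: [-0.5, -0.9, -8.4]
width: 34.8
```

```bash
python3 st.py
python3 - <<'E'
from m import *
d=grab('scene','scene7'); cv2.imwrite('pics/scene7c.png',np.clip(up(d,255,190,375,290)[:,:,::-1]*2.,0,255).astype(np.uint8))
E
```

```text
9.6 [ 575.  -149.4   31.6] [-1.5711 -0.0027  0.1665] F [-0.46 -0.91 -8.37] T [-0.217  0.556 -0.039] 34.75671189105798
dock x,y -50.9 -0.5 f along/lat -0.6 -0.82
```

View pics/scene7c.png

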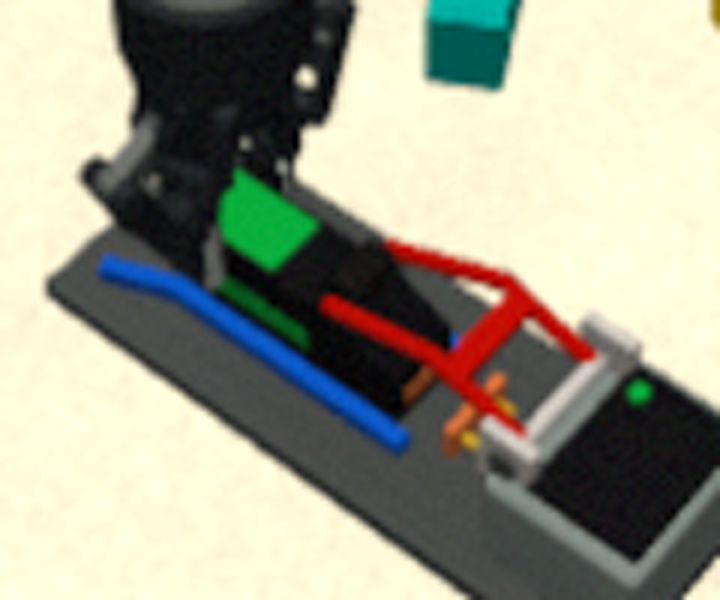

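The roller now sits on the flat top and the arm is raised. Next I feel for the plate.

Emit:
servo_tool([
  {"dx": 0.2,"dy": 0.033,"dz": 0,"ax": 0,"ay": 0,"az": 0,"claw": 1},
  {"dx": 0.4,"dy": 0.067,"dz": 0,"ax": 0,"ay": 0,"az": 0,"claw": 1},
  {"dx": 0.6,"dy": 0.1,"dz": 0,"ax": 0,"ay": 0,"az": 0,"claw": 1},
  {"dx": 0.8,"dy": 0.133,"dz": 0,"ax": 0,"ay": 0,"az": 0,"claw": 1},
  {"dx": 0.9,"dy": 0.15,"dz": 0,"ax": 0,"ay": 0,"az": 0,"claw": 1},
  {"dx": 0.9,"dy": 0.15,"dz": 0,"ax": 0,"ay": 0,"az": 0,"claw": 1},
])

```text
clock: 10.15
eef_pos: [583.0, -148.0, 31.4]
tool_rot: [-1.571, -0.001, 0.166]
force: [0.3, -0.3, -9.8]
width: 34.5
```

```bash
python3 st.py
```

```text
10.15 [ 583.  -148.    31.4] [-1.5709e+00 -9.0000e-04  1.6650e-01] F [ 0.3  -0.3  -9.84] T [-0.187  0.419 -0.022] 34.471426652915
dock x,y -42.7 -0.5 f along/lat 0.24 -0.35
```

Emit:
servo_tool([
  {"dx": 0.1,"dy": 0.017,"dz": 0,"ax": 0,"ay": 0,"az": 0,"claw": 1},
  {"dx": 0.2,"dy": 0.033,"dz": 0,"ax": 0,"ay": 0,"az": 0,"claw": 1},
  {"dx": 0.3,"dy": 0.05,"dz": 0,"ax": 0,"ay": 0,"az": 0,"claw": 1},
  {"dx": 0.3,"dy": 0.05,"dz": 0,"ax": 0,"ay": 0,"az": 0,"claw": 1},
])

```text
clock: 10.48
eef_pos: [585.7, -147.6, 31.4]
tool_rot: [-1.571, -0.0, 0.166]
force: [-0.0, 0.1, -9.2]
width: 34.8
```

```bash
python3 st.py
```

```text
10.4833 [ 585.7 -147.6   31.4] [-1.5708e+00 -4.0000e-04  1.6620e-01] F [-0.01  0.13 -9.22] T [-0.14   0.407 -0.041] 34.76284970281767
dock x,y -40.1 -0.5 f along/lat 0.01 0.13
```

Emit:
servo_tool([
  {"dx": 0.1,"dy": 0.017,"dz": 0,"ax": 0,"ay": 0,"az": 0,"claw": 1},
  {"dx": 0.2,"dy": 0.033,"dz": 0,"ax": 0,"ay": 0,"az": 0,"claw": 1},
  {"dx": 0.3,"dy": 0.05,"dz": 0,"ax": 0,"ay": 0,"az": 0,"claw": 1},
  {"dx": 0.3,"dy": 0.05,"dz": 0,"ax": 0,"ay": 0,"az": 0,"claw": 1},
])

```text
clock: 10.82
eef_pos: [588.7, -147.1, 31.4]
tool_rot: [-1.571, -0.0, 0.166]
force: [1.1, -1.2, -9.1]
width: 35.2
```

Emit:
servo_tool([
  {"dx": 0.1,"dy": 0.017,"dz": 0,"ax": 0,"ay": 0,"az": 0,"claw": 1},
  {"dx": 0.2,"dy": 0.033,"dz": 0,"ax": 0,"ay": 0,"az": 0,"claw": 1},
  {"dx": 0.2,"dy": 0.033,"dz": 0,"ax": 0,"ay": 0,"az": 0,"claw": 1},
])

```text
clock: 11.07
eef_pos: [590.7, -146.8, 31.4]
tool_rot: [-1.571, -0.0, 0.166]
force: [0.8, 0.9, -9.1]
width: 34.9
```

```bash
python3 st.py
python3 - <<'E'
from m import *
d=grab('scene','scene8'); cv2.imwrite('pics/scene8c.png',np.clip(up(d,275,190,375,290)[:,:,::-1]*2.,0,255).astype(np.uint8))
E
```

```text
11.0667 [ 590.7 -146.8   31.4] [-1.5708e+00 -4.0000e-04  1.6640e-01] F [ 0.78  0.88 -9.08] T [-0.042  0.44  -0.002] 34.94183584445105
dock x,y -35.0 -0.5 f along/lat 0.92 0.74
```

View pics/scene8c.png

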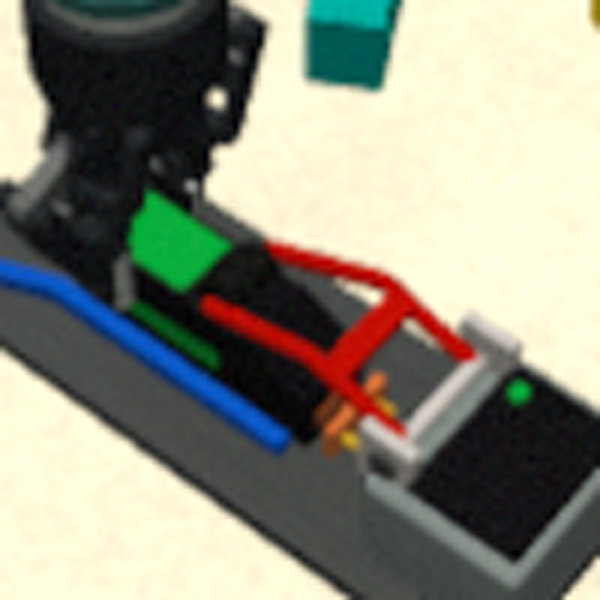

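The gap between nose and plate is now about 4–6 mm (crop around (325,435)). I'm continuing in small steps.

Emit:
servo_tool([
  {"dx": 0.1,"dy": 0.017,"dz": 0,"ax": 0,"ay": 0,"az": 0,"claw": 1},
  {"dx": 0.2,"dy": 0.033,"dz": 0,"ax": 0,"ay": 0,"az": 0,"claw": 1},
  {"dx": 0.2,"dy": 0.033,"dz": 0,"ax": 0,"ay": 0,"az": 0,"claw": 1},
])

```text
clock: 11.37
eef_pos: [592.7, -146.5, 31.4]
tool_rot: [-1.571, -0.0, 0.166]
force: [0.9, 0.4, -9.1]
width: 35.3
```

Emit:
servo_tool([
  {"dx": 0.1,"dy": 0.017,"dz": 0,"ax": 0,"ay": 0,"az": 0,"claw": 1},
  {"dx": 0.1,"dy": 0.017,"dz": 0,"ax": 0,"ay": 0,"az": 0,"claw": 1},
])

```text
clock: 11.53
eef_pos: [593.6, -146.3, 31.3]
tool_rot: [-1.571, -0.0, 0.166]
force: [0.5, -0.8, -10.0]
width: 35.5
```

Emit:
servo_tool([
  {"dx": 0.1,"dy": 0.017,"dz": 0,"ax": 0,"ay": 0,"az": 0,"claw": 1},
  {"dx": 0.1,"dy": 0.017,"dz": 0,"ax": 0,"ay": 0,"az": 0,"claw": 1},
])

```text
clock: 11.7
eef_pos: [594.6, -146.1, 31.3]
tool_rot: [-1.571, -0.0, 0.166]
force: [0.1, 0.2, -9.8]
width: 34.8
```

```bash
python3 st.py
```

```text
11.7 [ 594.6 -146.1   31.3] [-1.5708e+00 -2.0000e-04  1.6620e-01] F [ 0.05  0.16 -9.84] T [ 0.007  0.408 -0.039] 34.75278483064652
dock x,y -31.0 -0.5 f along/lat 0.08 0.15
```

Emit:
servo_tool([
  {"dx": 0.1,"dy": 0.017,"dz": 0,"ax": 0,"ay": 0,"az": 0,"claw": 1},
  {"dx": 0.1,"dy": 0.017,"dz": 0,"ax": 0,"ay": 0,"az": 0,"claw": 1},
])

```text
clock: 11.87
eef_pos: [595.6, -145.9, 31.3]
tool_rot: [-1.571, -0.0, 0.166]
force: [-0.3, 0.5, -9.7]
width: 35.0
```

Emit:
servo_tool([
  {"dx": 0.1,"dy": 0.017,"dz": 0,"ax": 0,"ay": 0,"az": 0,"claw": 1},
  {"dx": 0.1,"dy": 0.017,"dz": 0,"ax": 0,"ay": 0,"az": 0,"claw": 1},
])

```text
clock: 12.03
eef_pos: [596.6, -145.8, 31.3]
tool_rot: [-1.571, -0.0, 0.166]
force: [0.9, 0.6, -9.1]
width: 35.1
```

```bash
python3 st.py
```

```text
12.0333 [ 596.6 -145.8   31.3] [-1.5708e+00 -3.0000e-04  1.6630e-01] F [ 0.92  0.63 -9.15] T [-0.014  0.428 -0.005] 35.13188460312502
dock x,y -29.0 -0.5 f along/lat 1.01 0.47
```

Emit:
servo_tool([
  {"dx": 0.1,"dy": 0.017,"dz": 0,"ax": 0,"ay": 0,"az": 0,"claw": 1},
  {"dx": 0.1,"dy": 0.017,"dz": 0,"ax": 0,"ay": 0,"az": 0,"claw": 1},
])

```text
clock: 12.2
eef_pos: [597.6, -145.6, 31.4]
tool_rot: [-1.571, -0.0, 0.166]
force: [-0.5, -0.4, -9.4]
width: 34.6
```

```bash
python3 st.py
python3 - <<'E'
from m import *
d=grab('scene','scene9'); cv2.imwrite('pics/scene9c.png',np.clip(cv2.resize(up(d,315,235,350,275),None,fx=2,fy=2)[:,:,::-1]*2.,0,255).astype(np.uint8))
E
```

```text
12.2 [ 597.6 -145.6   31.4] [-1.5708e+00 -3.0000e-04  1.6630e-01] F [-0.51 -0.38 -9.42] T [-0.015  0.369 -0.004] 34.569665186335875
dock x,y -27.9 -0.5 f along/lat -0.56 -0.29
```

View pics/scene9c.png

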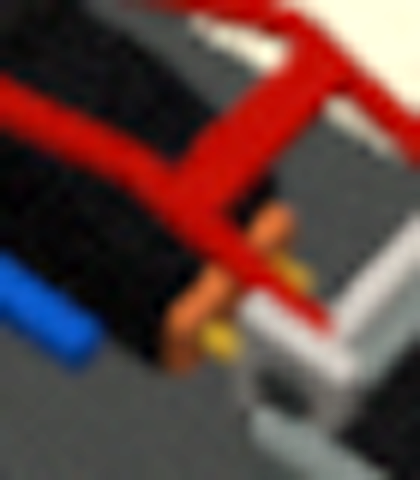

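The nose is almost at the plate; (165,345) in the crop shows no visible gap. I'm taking single 1 mm steps.

Emit:
servo_tool([
  {"dx": 0.1,"dy": 0.017,"dz": 0,"ax": 0,"ay": 0,"az": 0,"claw": 1},
  {"dx": 0.1,"dy": 0.017,"dz": 0,"ax": 0,"ay": 0,"az": 0,"claw": 1},
])

```text
clock: 12.42
eef_pos: [598.0, -145.6, 31.3]
tool_rot: [-1.571, 0.001, 0.166]
force: [-2.3, 0.1, -8.2]
width: 34.8
```

```bash
python3 st.py
```

```text
12.4167 [ 598.  -145.6   31.3] [-1.5706e+00  1.0000e-03  1.6610e-01] F [-2.3   0.09 -8.2 ] T [0.015 0.626 0.021] 34.795005235500184
dock x,y -27.6 -0.5 f along/lat -2.25 0.47
```

Contact: -2.3 N at TCP x of about 597.8, so the dock-frame travel at first touch is about -27.8. I'm pressing 2–2.5 mm more.

Emit:
servo_tool([
  {"dx": 0.1,"dy": 0.017,"dz": 0,"ax": 0,"ay": 0,"az": 0,"claw": 1},
  {"dx": 0.1,"dy": 0.017,"dz": 0,"ax": 0,"ay": 0,"az": 0,"claw": 1},
  {"dx": 0.1,"dy": 0.017,"dz": 0,"ax": 0,"ay": 0,"az": 0,"claw": 1},
])

```text
clock: 12.67
eef_pos: [598.7, -145.4, 31.2]
tool_rot: [-1.571, 0.001, 0.166]
force: [-2.9, 0.6, -8.0]
width: 34.7
```

Emit:
servo_tool([
  {"dx": 0.1,"dy": 0.017,"dz": 0,"ax": 0,"ay": 0,"az": 0,"claw": 1},
  {"dx": 0.1,"dy": 0.017,"dz": 0,"ax": 0,"ay": 0,"az": 0,"claw": 1},
  {"dx": 0.1,"dy": 0.017,"dz": 0,"ax": 0,"ay": 0,"az": 0,"claw": 1},
])

```text
clock: 12.92
eef_pos: [599.6, -145.3, 31.2]
tool_rot: [-1.571, 0.002, 0.166]
force: [-4.9, 0.5, -8.4]
width: 34.7
```

```bash
python3 st.py
```

```text
12.9167 [ 599.6 -145.3   31.2] [-1.5706  0.0016  0.1661] F [-4.95  0.5  -8.37] T [-0.071  1.188  0.031] 34.6734796981165
dock x,y -25.9 -0.5 f along/lat -4.8 1.31
```

Emit:
servo_tool([
  {"dx": 0.05,"dy": 0.008,"dz": -0.03,"ax": 0,"ay": 0,"az": 0,"claw": 1},
  {"dx": 0.05,"dy": 0.008,"dz": -0.06,"ax": 0,"ay": 0,"az": 0,"claw": 1},
  {"dx": 0.05,"dy": 0.008,"dz": -0.06,"ax": 0,"ay": 0,"az": 0,"claw": 1},
])

```text
clock: 13.17
eef_pos: [600.2, -145.2, 30.6]
tool_rot: [-1.571, 0.001, 0.166]
force: [-4.7, 0.2, -6.9]
width: 34.7
```

```bash
python3 st.py
```

```text
13.1667 [ 600.2 -145.2   30.6] [-1.5706e+00  1.4000e-03  1.6610e-01] F [-4.71  0.19 -6.91] T [-0.054  1.307  0.041] 34.74253843886878
dock x,y -25.3 -0.5 f along/lat -4.61 0.96
```

Emit:
servo_tool([
  {"dx": 0,"dy": 0,"dz": -0.03,"ax": 0,"ay": 0,"az": 0,"claw": 1},
  {"dx": 0,"dy": 0,"dz": -0.06,"ax": 0,"ay": 0,"az": 0,"claw": 1},
  {"dx": 0,"dy": 0,"dz": -0.06,"ax": 0,"ay": 0,"az": 0,"claw": 1},
])

```text
clock: 13.42
eef_pos: [600.2, -145.2, 30.2]
tool_rot: [-1.571, 0.001, 0.166]
force: [-5.7, -0.7, -5.9]
width: 34.8
```

```bash
python3 st.py
```

```text
13.4167 [ 600.2 -145.2   30.2] [-1.5706e+00  1.3000e-03  1.6600e-01] F [-5.74 -0.7  -5.9 ] T [ 0.027  1.441 -0.002] 34.761823296944954
dock x,y -25.3 -0.5 f along/lat -5.78 0.26
```

Emit:
servo_tool([
  {"dx": 0,"dy": 0,"dz": -0.04,"ax": 0,"ay": 0,"az": 0,"claw": 1},
  {"dx": 0,"dy": 0,"dz": -0.06,"ax": 0,"ay": 0,"az": 0,"claw": 1},
  {"dx": 0,"dy": 0,"dz": -0.06,"ax": 0,"ay": 0,"az": 0,"claw": 1},
])

```text
clock: 13.67
eef_pos: [600.3, -145.2, 30.2]
tool_rot: [-1.571, 0.001, 0.166]
force: [-5.9, 0.4, -1.2]
width: 34.9
```

```bash
python3 st.py
python3 - <<'E'
from m import *
d=grab('scene','scene10'); cv2.imwrite('pics/scene10c.png',np.clip(cv2.resize(up(d,275,205,355,275),None,fx=1.3,fy=1.3)[:,:,::-1]*2.,0,255).astype(np.uint8))
E
```

```text
13.6667 [ 600.3 -145.2   30.2] [-1.5708e+00  1.2000e-03  1.6600e-01] F [-5.9   0.39 -1.22] T [0.077 1.654 0.021] 34.874583960069046
dock x,y -25.3 -0.5 f along/lat -5.75 1.36
```

View pics/scene10c.png

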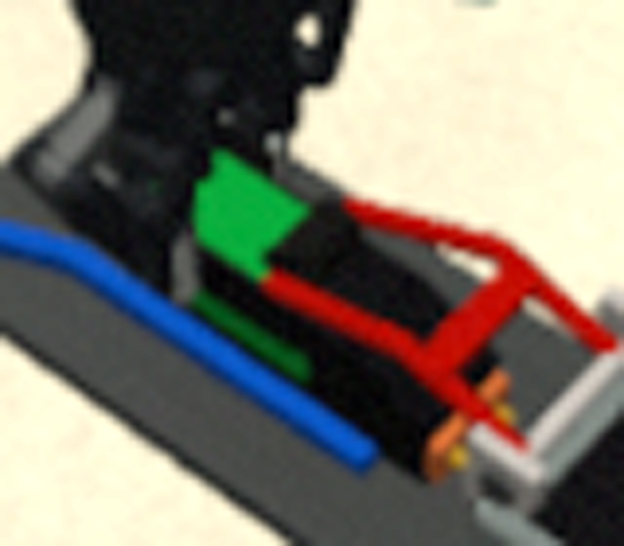

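The cartridge rests on the bed with the nose on the plate, about 2.4 mm past first touch. Releasing.

Emit:
servo_tool([
  {"dx": 0,"dy": 0,"dz": 0,"ax": 0,"ay": 0,"az": 0,"claw": -0.4},
  {"dx": 0,"dy": 0,"dz": 0,"ax": 0,"ay": 0,"az": 0,"claw": -0.4},
  {"dx": 0,"dy": 0,"dz": 0,"ax": 0,"ay": 0,"az": 0,"claw": -0.4},
  {"dx": 0,"dy": 0,"dz": 0,"ax": 0,"ay": 0,"az": 0,"claw": -0.4},
])

```text
clock: 14.05
eef_pos: [603.3, -145.2, 30.7]
tool_rot: [-1.572, -0.005, 0.166]
force: [-0.2, -1.1, -0.5]
width: 59.7
```

```bash
python3 st.py
python3 - <<'E'
from m import *
d=grab('scene','scene11'); cv2.imwrite('pics/scene11c.png',np.clip(cv2.resize(up(d,275,205,355,275),None,fx=1.3,fy=1.3)[:,:,::-1]*2.,0,255).astype(np.uint8))
E
```

```text
14.05 [ 603.3 -145.2   30.7] [-1.572  -0.0046  0.1664] F [-0.21 -1.07 -0.54] T [0.013 0.005 0.023] 59.69183429412767
dock x,y -22.3 -1.0 f along/lat -0.38 -1.02
```

View pics/scene11c.png

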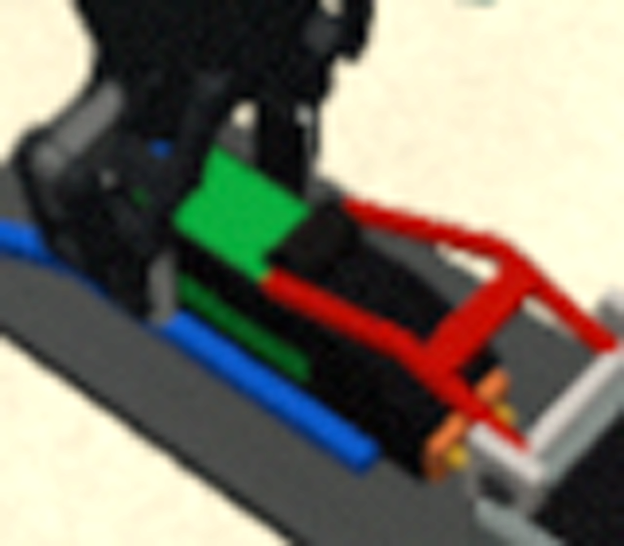

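Released; the cartridge did not shift in the picture. Withdrawing straight up, then back.

Emit:
servo_tool([
  {"dx": 0,"dy": 0,"dz": 0.6,"ax": 0,"ay": 0,"az": 0,"claw": -0.4},
  {"dx": 0,"dy": 0,"dz": 2,"ax": 0,"ay": 0,"az": 0,"claw": -0.4},
  {"dx": -0.2,"dy": 0,"dz": 5,"ax": 0,"ay": 0,"az": 0,"claw": -0.4},
  {"dx": -0.5,"dy": 0,"dz": 8,"ax": 0,"ay": 0,"az": 0,"claw": -0.4},
  {"dx": -2,"dy": 0,"dz": 12,"ax": 0,"ay": 0,"az": 0,"claw": -0.4},
  {"dx": -4,"dy": 2,"dz": 15,"ax": 0,"ay": 0,"az": 0,"claw": -0.4},
  {"dx": -6,"dy": 5,"dz": 17,"ax": 0,"ay": 0,"az": 0,"claw": -0.4},
  {"dx": -8,"dy": 8,"dz": 17,"ax": 0,"ay": 0,"az": 0,"claw": -0.4},
])

```text
clock: 14.77
eef_pos: [523.4, -65.3, 204.5]
tool_rot: [-1.574, -0.01, 0.163]
force: [1.0, 0.7, 0.2]
width: 59.6
```

Emit:
servo_tool([
  {"dx": -2,"dy": 4,"dz": 0,"ax": 0,"ay": 0,"az": 0,"claw": -0.4},
  {"dx": -4,"dy": 8,"dz": 0,"ax": 0,"ay": 0,"az": 0,"claw": -0.4},
  {"dx": -6,"dy": 12,"dz": 0,"ax": 0,"ay": 0,"az": 0,"claw": -0.4},
  {"dx": -6,"dy": 16,"dz": 0,"ax": 0,"ay": 0,"az": 0,"claw": -0.4},
  {"dx": -6,"dy": 16,"dz": 0,"ax": 0,"ay": 0,"az": 0,"claw": -0.4},
  {"dx": -6,"dy": 16,"dz": 0,"ax": 0,"ay": 0,"az": 0,"claw": -0.4},
])

```text
clock: 15.27
eef_pos: [461.0, 98.9, 200.5]
tool_rot: [-1.569, -0.003, 0.173]
force: [0.3, -1.1, -0.2]
width: 59.4
```

```bash
python3 st.py
python3 - <<'E'
from m import *
th=.166;c,s=np.cos(th),np.sin(th); o=np.array([625.1,-140.5])
d=grab('scene','scene12'); cv2.imwrite('pics/scene12c.png',np.clip(cv2.resize(up(d,275,205,355,275),None,fx=1.3,fy=1.3)[:,:,::-1]*2.,0,255).astype(np.uint8))
t=grab('top','top12'); cv2.imwrite('pics/top12c.png',up(t,320,105,400,205)[:,:,::-1])
for tag,w in(('scene0',(255,205,390,305)),('scene12',(255,205,390,305)),('top0',(320,130,400,205)),('top12',(320,130,400,205))):
    q=load(tag);u=cv2.cvtColor(up(q,*w),cv2.COLOR_RGB2HSV)
    for nm,lo,hi,z in(('green',45,75,56),('copper',6,18,33)):
        m=((u[...,0]>lo)&(u[...,0]<hi)&(u[...,1]>90)&(u[...,2]>70)).astype(np.uint8)
        n,l,st,ct=cv2.connectedComponentsWithStats(m)
        for i in range(1,n):
            if st[i,4]>150:
                ys,xs=np.where(l==i);p=cast(q,topx(np.c_[xs,ys],*w[:2]),z)[:,:2]-o; print(tag,nm,st[i,4],p.mean(0)@[c,s],p.mean(0)@[-s,c])
E
```

```text
15.2667 [461.   98.9 200.5] [-1.5691 -0.0026  0.1733] F [ 0.27 -1.13 -0.23] T [-0.03  -0.049 -0.02 ] 59.42794717394291
dock x,y -122.3 263.3 f along/lat 0.08 -1.16
scene0 green 152 128.09765961599214 30.991078795242238
scene0 copper 556 76.76991350329659 9.147731410997238
scene0 copper 486 74.51513781749574 -10.543681248393906
scene12 green 5935 -19.04730654355062 -0.21048994798142892
scene12 green 163 128.14232480907887 30.95163056386336
scene12 copper 483 78.71151473413666 9.770726899827059
scene12 copper 540 77.26573520241719 -9.938610652607137
top0 green 281 136.22258995414515 20.156634928490185
top0 copper 1479 74.00566641418327 -1.970746757984861
top12 green 283 136.0404928118225 20.214787805486324
top12 green 8663 -16.257351529049114 -0.5254599620234945
top12 copper 1119 77.04500959150013 -1.7746036408411563
```

View pics/scene12c.png

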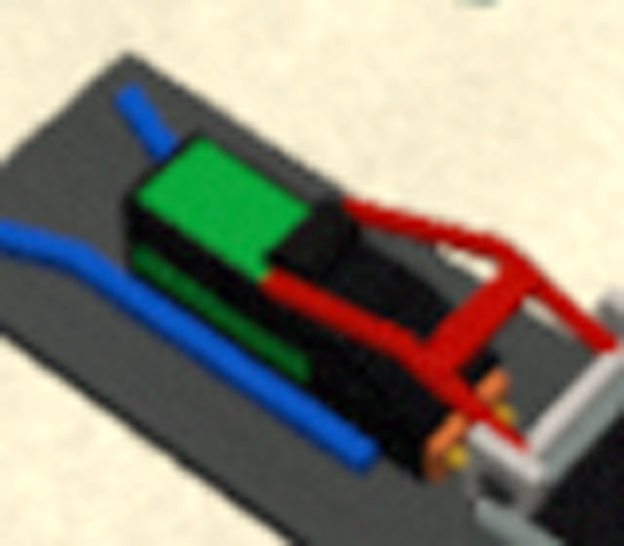

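View pics/top12.png

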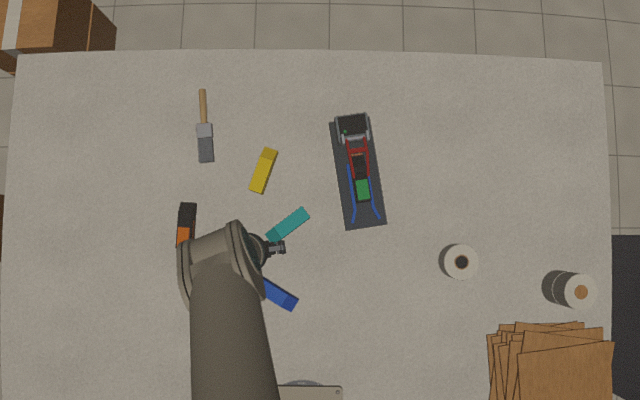

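The cartridge sits between the guides with the roller on its top. The copper plate has moved in 2.3 mm by the scene view and 3.0 mm by the top view, and the bystanders look unmoved. Handing in.

```bash
python3 -c "
from cell import finish_job
print(finish_job())"
```

```text
the job is handed in; nothing more can be done
None
```

I loaded the fresh green-banded cartridge into the dock, and it sits on the contact plate with the hold-down roller bearing on its top. I handed the job in at about 15 s on the clock, with the hand well clear.

- **Insertion:** I set it into the mouth, pushed its ramp under the roller and felt first touch on the plate at about 2 N. I then pressed on 2.4 mm, set it down on the bed and let go.
- **Jam:** My first push under the roller jammed. The wrist tipped nose-down and pressed the cartridge onto the bed, with about 23 N back and 22 N up. I backed off, lifted 1 mm and pushed again slowly, which took about 3 N. The plate was not reached in that attempt.
- **Last checks:**
  - The plate has moved in 2.3 mm by the scene view and 3.0 mm by the top view; the two differ by 0.7 mm. The last hand force, 5.8 N including bed drag, fits this.
  - The cartridge lies in the channel about 0.2–0.5 mm off centre, and it did not shift visibly when released.
  - The label roll and brush look unmoved in the last picture. The spent cartridge looks unmoved where visible, but the robot arm partly hides it and fully hides one blue look-alike.

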